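Put the spare seal rings away in the gated ring magazine

TASK

Put the two loose seal rings away in the ring magazine: with the fingertips, gently sweep them along the tray, one at a time, through the narrow gate opening until both lie in the channel wholly behind it, then push the gate fully shut by its knob so that it closes behind them. Only push and slide: nothing is to be picked up, lifted, squeezed or forced, and the things standing round the tray stay where they are.

Things in the scene. Friction and masses are not known exactly. Their poses are not given: they have to be found in the camera images.
- tray: ring magazine, fixed: grey plate 320 x 140 mm, smooth and slippery, its top (deck) 6 mm above the worktop, with aluminium rails 11 mm high. Origin on the worktop, 150 mm from the channel's outer end; x runs from deck to channel along the middle, y across, z up. Deck: x -164 to -55 mm, y -64 to 64, railed at sides and rear; from x -55 to 27 oblique rails narrow it evenly to the 50 mm gate opening
- gate_mouth (a point): middle of the gate opening at deck level (tray axes x 33, y 0, z 6 mm). The opening is 50 mm wide (y -25 to 25); the gate blade slides across it between x 31 and 35
- channel_end (a point): middle of the end wall's foot, at the closed end of the channel, at deck level (tray axes x 139, y 0 mm). The channel runs from the gate to here, 53 mm wide, level with the deck; a clear flat cover, top 20 mm above the worktop, lies over it from x 77 mm on
- ring_black: black rubber seal ring lying flat on the deck: 42 mm outer diameter, 26 mm hole, 8 mm thick, 12 g; origin at the centre of its underside
- ring_red: red rubber seal ring, same size and mass as the black one; origin at the centre of its underside
- gate (a joint): steel gate blade's slide (m): 0 = fully open, drawn out to the tray's +y side; it moves along the tray's -y to 0.062 = fully shut across the opening. Below 0.008 it is clear of the opening. Friction of about 1.2 N holds it where it is left; a ring in its path blocks it
- gate_knob (a point): middle of the black upright knob on the middle of the gate blade, 34 mm above the worktop; head 16 mm, stem 9 mm across, standing from 21 to 47 mm above the worktop; the rest of the gate stays below 24 mm. It slides with the blade: 62 mm to the tray's +y side of the channel's middle line when open, on that line when shut
- tin: flat white tin with blue lid, 64 mm in diameter, 33 mm high, on the worktop beside the channel; not to be moved; origin at the centre of its underside
- nut: steel ring nut, 68 mm in diameter, 34 mm high, on the worktop behind the deck; not to be moved; origin at the centre of its underside
- vessel: upright steel cylinder (pressure vessel), 67 mm in diameter, 125 mm high, on the worktop behind the deck; not to be moved; origin at the centre of its underside
- crucible: small steel crucible, 25 mm in diameter, 26 mm high, on the worktop beside the deck; not to be moved; origin at the centre of its underside
Things that resemble listed ones, but are neither listed nor needed, are in the scene too. Leave any turquoise or yellow look-alike of the ring_black alone.

How it is judged:
By the outcome, as a careful person would: the job done as asked, in the order asked, and still so for the second after the job is handed in, with the robot touching nothing.
It also fails if it takes over 51 s, if anything falls off the work surface, if the arm or the gripper's body presses on something with over 40 N, if the wrist force passes 120 N, or if a joint passes its speed limit or range.

ROBOT

A 6-joint arm with a two-finger parallel gripper is mounted at the origin on a cart in front of the work surface, level with it; the furniture and walls round the work are solid. World frame = base frame: x ahead of the robot, y to its left, z up, the work surface at z = 0. Lengths are in m, angles in rad, forces in N, time in s.
With the tool pointing down it reaches from about 0.425 to 0.95 m from the base axis. Payload 3.5 kg.
Tool frame: the origin (TCP) lies at the very end of the fingers, on their centre line; the grasp point (between the pads) lies ctrl.tcp_to_grasp behind it (ctrl.tcp_to_grasp is the distance from the TCP to the grasp point, in m); z points along the fingers, y is the line along which they close (so a half turn about z gives the same grasp; the last joint's range is limited). The gripper opens to 85 mm and grips with 20 to 120 N. Pads are 22 mm wide; open, the fingers measure 114 mm over their backs; the gripper's body (76 mm by 85 mm) begins 54 mm behind the grasp point. The pads swing forward as they close: fully open they stand 13 mm farther back than shut.
Start: joints at [1.167, 0.286, 1.577, -0, 1.279, -0.15], TCP at [0.169, 0.653, 0.194] pointing down, gripper open.
Joint ranges: [-2.77, 2.77], [-0.9, 2.22], [0.21, 2.48], [-1.53, 4.67], [0.24, 2.81], [-2.84, 2.84]. Speed limits (rad/s): [2.79, 2.79, 3.14, 3.14, 3.14, 3.14].

INTERFACE

Orientations are given as a unit quaternion [x, y, z, w].
In Python, from plant import ctrl gives the robot as it stands.
- The arm moves only by the shell command python3 -m inch 'ROWS' [FORCE]. ROWS is JSON, a list of rows, each an object with "slide": the shift along the tool's x, y, z in cm, a list of three; "turn": the turn about the tool's z in rad; "grip": the finger opening in cm, from 0 to 8.54. A call has 1 to 20 rows; each row is the pose to reach, as a shift and turn from the pose commanded when the call began, along the tool's axes at that moment; what a row does not reach only later rows make up. A row lasts 1/10 s, in which the tool goes at most 50 mm and 8.59 degrees, less where a joint would pass 70% of its speed; a pose out of reach is approached as far as the arm can. A call with a gripper value outside its range is refused whole. The fingers move at their own pace and stop on an object; FORCE is the grip in N (left out, the last holds). Time passes only in rows, so rows that repeat a pose let the fingers close. It gives the time, the measured TCP pose, the force, the opening and the grip force at its end, in the units of the state.
- ctrl.get_state(): the state, without advancing time (a new reading comes with each control period).
- ctrl.read_camera(name): name is "scene" or "side" or "wrist"; returns (picture, depth): 384x512x3 uint8, red, green, blue; 384x512 float32, m along the optical axis (not along the pixel's ray), 0 where there is no reading.
- ctrl.camera_info(name): a dict with "K" (3x3 intrinsics, pixels), "camera_from_world" (4x4, takes a point from world to camera coordinates); the wrist camera has in their place "T_tool_cam" (4x4, takes a point from camera to tool coordinates, whose origin is the TCP and whose axes are the flange's). Camera axes: x right, y down, z forward; pixel columns grow to the right and rows downward; lengths in m; the calibration is good to about 2 mm. The wrist camera is an equidistant fisheye: a pixel r from the principal point sees the ray r / f radians off the axis. A picture is of the moment at which its call begins: read the wrist's pose just before it. camera_info takes no time and is no camera call.
- ctrl.sign_off(): hands the job in; it is judged then, once.
The state is a dict: "time": time; "qpos": joint angles; "dq": joint speeds; "joint_efforts": joint torques, N m; "eef_pos": TCP position; "tcp_rot": TCP orientation; "contact_force": force on the tool from outside, world axes, zero at the start; "wrist_torque": the same for the moment, N m; "opening": opening from 0.0 (shut) to 1.0 (fully open); "finger_force": force on a finger pad.
Only numpy, scipy, OpenCV 4.12 (cv2) and the standard library are available. Lean on these libraries where they do the work, as an engineer would, in place of code of your own. Each camera call takes 0.05 s, during which the arm holds its last target. There are 200 camera calls.

## Working session

There is one attempt and no reset: what is moved stays moved. The work goes in short steps, Python scripts to look and compute and a shell command to move; the robot and the scene stay as the last step left them, time stands still between calls to the robot, and variables do not carry over. Pictures are saved under pics/ and viewed, at most 10 in all, crops included, and the job is handed in when it is done.

```bash
ls; mkdir -p pics; python3 - <<'E'
from plant import ctrl
import cv2,numpy as np
s=ctrl.get_state();print({k:np.round(v,3) for k,v in s.items()});print(ctrl.tcp_to_grasp)
for n in("scene","side"):
    p,d=ctrl.read_camera(n);cv2.imwrite(f"pics/{n}0.png",p[:,:,::-1]);np.savez(f"{n}0.npz",p=p,d=d)
    i=ctrl.camera_info(n);print(n,i)
E
```

```text
pics
{'time': np.float64(0.0), 'qpos': array([ 1.167,  0.287,  1.578,  0.   ,  1.279, -0.15 ]), 'dq': array([ 0.001, -0.001,  0.001, -0.   ,  0.   ,  0.001]), 'joint_efforts': array([ 1.0000e-03, -4.0598e+01, -2.9263e+01,  0.0000e+00,  6.0000e-03,
        0.0000e+00]), 'eef_pos': array([0.169, 0.653, 0.193]), 'tcp_rot': array([ 0.127,  0.992, -0.001, -0.   ]), 'contact_force': array([0.056, 0.04 , 0.71 ]), 'wrist_torque': array([-0.025, -0.024,  0.007]), 'finger_force': np.float64(0.0), 'opening': np.float64(1.002)}
0.0187
scene {'K': array([[376.94444945,   0.        , 245.32721423],
       [  0.        , 376.94444945, 197.23895016],
       [  0.        ,   0.        ,   1.        ]]), 'camera_from_world': array([[ 0.55912216, -0.82906567, -0.00570351, -0.4037444 ],
       [-0.52627196, -0.34958551, -0.77513082,  0.28910694],
       [ 0.64064049,  0.43639441, -0.63177502,  0.66682963],
       [ 0.        ,  0.        ,  0.        ,  1.        ]])}
side {'K': array([[409.75663475,   0.        , 248.70774619],
       [  0.        , 409.75663475, 190.14777702],
       [  0.        ,   0.        ,   1.        ]]), 'camera_from_world': array([[ 0.46093357, -0.88743001, -0.00286901, -0.35891892],
       [-0.59371224, -0.30596968, -0.74423674,  0.33829446],
       [ 0.65958019,  0.34474706, -0.66790975,  0.7656418 ],
       [ 0.        ,  0.        ,  0.        ,  1.        ]])}
```

View pics/scene0.png

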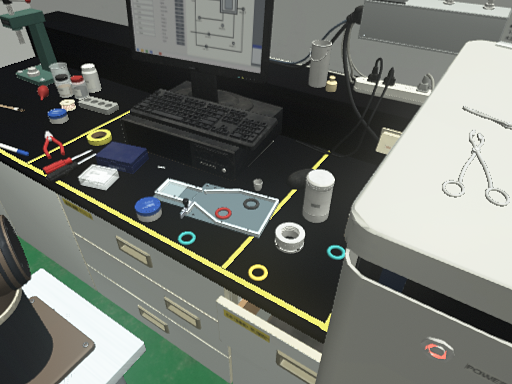

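View pics/side0.png

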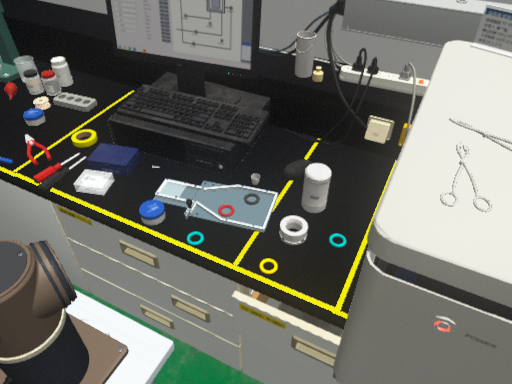

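The scene view shows the tray around (220,205), the channel to the left and the knob near (184,203). The red ring is at (223,212) and the black ring at (251,204). Turquoise look-alikes are at (187,238) and (336,252), and a yellow one at (258,272). I'll enlarge to confirm.

```bash
cat > h.py <<'E'
import numpy as np,cv2
from plant import ctrl
def ray(n,uv,z):
    i=ctrl.camera_info(n);K=i["K"];T=i["camera_from_world"];R=T[:3,:3];t=T[:3,3]
    d=R.T@np.linalg.solve(K,[uv[0],uv[1],1.]);c=-R.T@t
    return c+d*(z-c[2])/d[2]
def proj(n,P):
    i=ctrl.camera_info(n);T=i["camera_from_world"];q=i["K"]@(T[:3,:3]@np.asarray(P)+T[:3,3]);return q[:2]/q[2]
E
python3 - <<'E'
import cv2,numpy as np
a=np.load("scene0.npz")["p"][:,:,::-1];b=np.load("side0.npz")["p"][:,:,::-1]
A=cv2.resize(a[170:245,130:290],None,fx=5,fy=5,interpolation=cv2.INTER_CUBIC)[:300]
A=cv2.resize(a[172:246,130:280],(800,395),interpolation=cv2.INTER_CUBIC)
B=cv2.resize(b[168:242,135:285],(800,395),interpolation=cv2.INTER_CUBIC)
cv2.imwrite("pics/cs.png",A);cv2.imwrite("pics/cd.png",B)
E
```

```text
(no output)
```

View pics/cs.png

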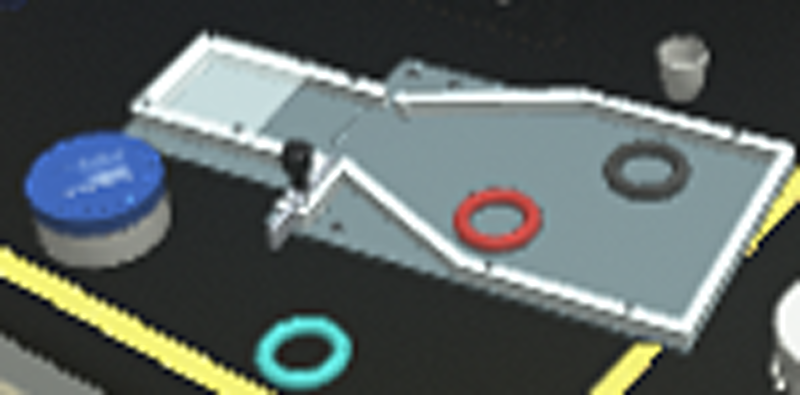

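View pics/cd.png

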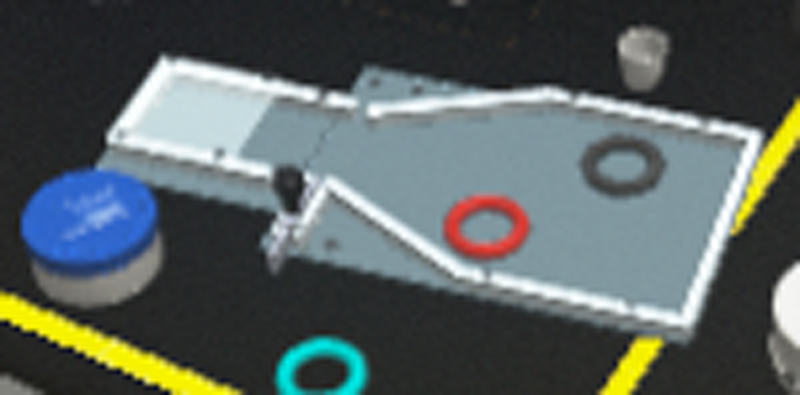

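The crops confirm it. The red ring (thick red annulus) is at crop (498,219), about full-frame (223,213), and the dark rubber ring is at crop (647,170), about (251,204). They are the only red and black rings and both lie on the deck. The turquoise ring lies outside, at crop (303,352). The gate is open, with the knob at crop (298,160).

```bash
cat > m.py <<'E'
from h import *
off={"scene":(130,172),"side":(135,168)}
pts={"scene":[(791,148),(688,326),(587,93),(460,262),(345,163),(207,38),(138,107)],"side":[(759,134),(690,322),(552,93),(458,270),(328,182),(165,62),(110,138)]}
M=np.array([(-166,-66),(-166,66),(-55,-66),(-55,66),(27,27),(141,-28),(141,28)])/1e3
kn={"scene":(298,160),"side":(290,188)}; rd={"scene":(498,219),"side":(487,226)};bk={"scene":(647,170),"side":(624,165)}
f=lambda n,p:np.array(p)/5.3333+off[n]
for z in(.011,.017):
  W=np.vstack([[ray(n,f(n,p),z)[:2] for p in pts[n]] for n in pts]);MM=np.vstack([M,M])
  a=MM-MM.mean(0);b=W-W.mean(0);th=np.arctan2((a[:,0]*b[:,1]-a[:,1]*b[:,0]).sum(),(a*b).sum())
  R=np.array([[np.cos(th),-np.sin(th)],[np.sin(th),np.cos(th)]]);t=W.mean(0)-R@MM.mean(0)
  e=(W-t)@R-MM;print("z",z,"th",th,"t",t,"rms",e.std());print(np.round(e*1e3,1).tolist())
  for nm,q,zz in(("knob",kn,.034),("red",rd,.012),("black",bk,.012)):
    for n in q:
      w=ray(n,f(n,q[n]),zz)[:2];print(nm,n,w.round(4),(R.T@(w-t)*1e3).round(1))
  np.savez("tray.npz",R=R,t=t,th=th)
for n in("scene","side"):
  p=np.load(n+"0.npz")["p"];h=cv2.cvtColor(p,cv2.COLOR_RGB2HSV)
  for nm,box in(("tin",(100,125,0)),):
    m=cv2.inRange(h,(100,120,60),(125,255,255));k,l,s,c=cv2.connectedComponentsWithStats(m)
    for i in range(1,k):
      if s[i,4]>150: w=ray(n,c[i],.031);print("blue",n,c[i],(R.T@(w[:2]-t)*1e3).round(1))
  # red
E
python3 m.py
```

```text
z 0.011 th 1.7508267971555493 t [ 0.53187491 -0.01204275] rms 0.003348206420963881
[[-3.4, -3.9], [-3.5, -0.4], [-3.8, -4.3], [-2.1, 2.5], [0.2, 0.2], [4.7, -5.9], [4.7, 2.2], [-2.7, -0.9], [-3.8, 2.8], [-2.8, -0.3], [0.2, 2.7], [1.1, 3.2], [5.3, -2.2], [6.0, 4.5]]
knob scene [0.4696 0.0103] [33.2 57.3]
knob side [0.4657 0.0092] [32.7 61.3]
red scene [ 0.5076 -0.078 ] [-60.5  35.6]
red side [ 0.5056 -0.0763] [-58.5  37.4]
black scene [ 0.5766 -0.1169] [-111.2  -25.3]
black side [ 0.5748 -0.1159] [-109.8  -23.7]
z 0.017 th 1.7508268470274932 t [ 0.52644047 -0.01617108] rms 0.002702196949149973
[[-2.5, -3.0], [-2.6, -0.8], [-4.0, -3.4], [-2.3, 2.0], [-0.8, 0.2], [2.6, -5.4], [2.6, 2.1], [-1.0, -0.5], [-2.1, 2.1], [-1.9, 0.1], [1.0, 2.0], [1.2, 2.8], [4.6, -2.1], [5.2, 4.1]]
knob scene [0.4696 0.0103] [36.3 51.2]
knob side [0.4657 0.0092] [35.8 55.2]
red scene [ 0.5076 -0.078 ] [-57.4  29.6]
red side [ 0.5056 -0.0763] [-55.4  31.3]
black scene [ 0.5766 -0.1169] [-108.1  -31.3]
black side [ 0.5748 -0.1159] [-106.7  -29.8]
blue scene [147.16935484 205.55376344] [120.5  98.7]
blue side [ 32.76719577 113.79365079] [ 718.1 -197.2]
blue side [124.7425 154.995 ] [302.4 -82.5]
blue side [151.30099502 208.86069652] [121.9  99.7]
```

```bash
python3 - <<'E'
from h import *
i=ctrl.camera_info("wrist");print(i)
d=np.load("tray.npz");R,t=d["R"],d["t"]
for n,uv,z,nm in(("scene",(319,176),.125,"vessel top"),("side",(317,170),.125,"vessel top"),("scene",(290,231),.034,"nut"),("scene",(257.5,181),.026,"cruc"),("side",(294,224),.034,"nut")):
  w=ray(n,uv,z)[:2];print(nm,w,R.T@(w-t))
E
python3 -m inch '[{"slide":[-52,-56,-6],"turn":1.136,"grip":1.2},{"slide":[-52,-56,-6],"turn":1.136,"grip":1.2},{"slide":[-52,-56,-6],"turn":1.136,"grip":1.2},{"slide":[-52,-56,-6],"turn":1.136,"grip":1.2},{"slide":[-52,-56,-6],"turn":1.136,"grip":1.2},{"slide":[-52,-56,-6],"turn":1.136,"grip":1.2},{"slide":[-52,-56,-6],"turn":1.136,"grip":1.2},{"slide":[-52,-56,-6],"turn":1.136,"grip":1.2},{"slide":[-52,-56,-6],"turn":1.136,"grip":1.2},{"slide":[-52,-56,-6],"turn":1.136,"grip":1.2},{"slide":[-52,-56,-6],"turn":1.136,"grip":1.2},{"slide":[-52,-56,-6],"turn":1.136,"grip":1.2},{"slide":[-52,-56,-6],"turn":1.136,"grip":1.2},{"slide":[-52,-56,-6],"turn":1.136,"grip":1.2},{"slide":[-52,-56,-6],"turn":1.136,"grip":1.2},{"slide":[-52,-56,-6],"turn":1.136,"grip":1.2},{"slide":[-52,-56,-6],"turn":1.136,"grip":1.2},{"slide":[-52,-56,-6],"turn":1.136,"grip":1.2},{"slide":[-52,-56,-6],"turn":1.136,"grip":1.2},{"slide":[-52,-56,-6],"turn":1.136,"grip":1.2}]' 20
```

```text
{'K': array([[297.31863964,   0.        , 250.19962448],
       [  0.        , 297.31863964, 190.69098723],
       [  0.        ,   0.        ,   1.        ]]), 'T_tool_cam': array([[ 6.00395358e-05, -9.62667072e-01, -2.70688208e-01,
         6.83811649e-02],
       [ 9.99999913e-01,  1.69422496e-04, -3.80725591e-04,
         3.10458848e-04],
       [ 4.12372662e-04, -2.70688161e-01,  9.62666998e-01,
        -1.79758950e-01],
       [ 0.00000000e+00,  0.00000000e+00,  0.00000000e+00,
         1.00000000e+00]])}
vessel top [ 0.63614799 -0.26611154] [-0.26554516 -0.06318022]
vessel top [ 0.63333549 -0.26528594] [-0.2642293  -0.06056101]
nut [ 0.52323213 -0.25840141] [-0.23774097  0.04653015]
cruc [ 0.65313575 -0.08684733] [-0.09222   -0.1119924]
nut [ 0.52132217 -0.2580655 ] [-0.23706849  0.04834909]
time: 2.1
eef_pos: [0.5316, -0.0178, 0.2539]
tcp_rot: [0.639, 0.769, 0.0, -0.0]
contact_force: [0.2, -0.5, 0.4]
opening: 0.14
finger_force: 0.0
```

```bash
cat >> h.py <<'E'
from scipy.spatial.transform import Rotation as Ro
def snap(name):
    s=ctrl.get_state();p,d=ctrl.read_camera("wrist")
    np.savez(name+".npz",p=p,pos=s["eef_pos"],q=s["tcp_rot"]);cv2.imwrite(f"pics/{name}.png",p[:,:,::-1]);return p,s["eef_pos"],s["tcp_rot"]
def wray(uv,z,pos,q):
    i=ctrl.camera_info("wrist");K=i["K"];T=i["T_tool_cam"];Rt=Ro.from_quat(q).as_matrix()
    v=np.array([uv[0]-K[0,2],uv[1]-K[1,2]]);r=np.hypot(*v);a=r/K[0,0]
    d=np.r_[np.sin(a)*v/r,np.cos(a)];d=Rt@T[:3,:3]@d;c=np.asarray(pos)+Rt@T[:3,3]
    return (c+d*(z-c[2])/d[2])
E
python3 - <<'E'
from h import *
p,_,_=snap("w1");cv2.imwrite("pics/w1b.png",cv2.resize(p[:,:,::-1],(800,600),interpolation=cv2.INTER_CUBIC))
E
```

```text
(no output)
```

View pics/w1b.png

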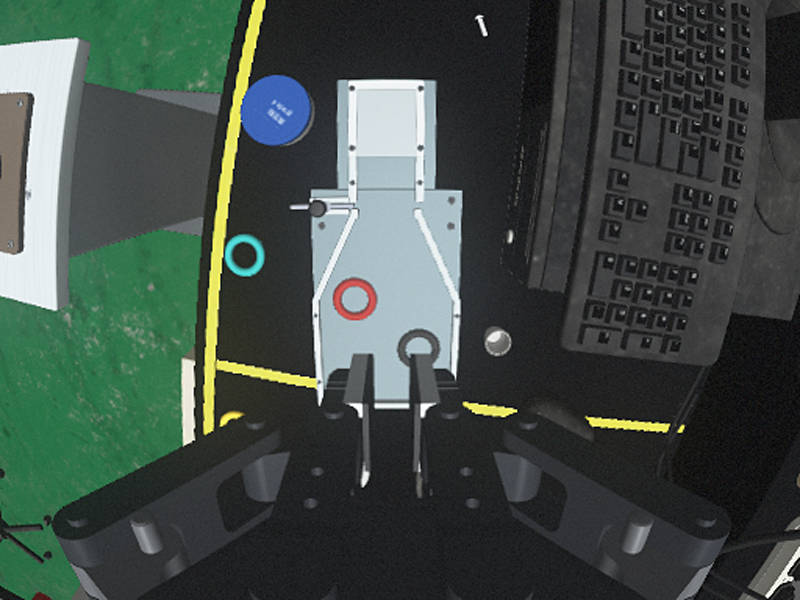

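The wrist view (800x600) shows the red ring at (355,299), the black ring at (418,348), the knob at (317,208), the rail knees at (316,298) and (459,302), and the gate corners at (355,212) and (416,212).

```bash
cat > m2.py <<'E'
from h import *
d=np.load("w1.npz");pos,q=d["pos"],d["q"]
px=[(317,299),(458,302),(355,212),(417,212),(353,83),(421,83)]
M=np.array([(-55,66),(-55,-66),(27,27),(27,-27),(141,28.5),(141,-28.5)])/1e3
for z in(.011,.017):
  W=np.array([wray(np.array(p)/1.5625,z,pos,q)[:2] for p in px])
  a=M-M.mean(0);b=W-W.mean(0);th=np.arctan2((a[:,0]*b[:,1]-a[:,1]*b[:,0]).sum(),(a*b).sum())
  R=np.array([[np.cos(th),-np.sin(th)],[np.sin(th),np.cos(th)]]);t=W.mean(0)-R@M.mean(0)
  print("z",z,th,t,(((W-t)@R-M)*1e3).round(1).tolist())
  for nm,p,zz in(("knob",(317,208),.045),("red",(355,299),.012),("black",(418,348),.012),("tin",(278,110),.033)):
    w=wray(np.array(p)/1.5625,zz,pos,q)[:2];print(nm,w.round(4),(R.T@(w-t)*1e3).round(1))
np.savez("tray.npz",R=R,t=t,th=th)
Rt=Ro.from_quat(q).as_matrix();print("tool x ang",np.arctan2(Rt[1,0],Rt[0,0]))
E
python3 m2.py
```

```text
z 0.011 1.7506419298012839 [ 0.52700398 -0.01354874] [[-1.5, 0.4], [-4.0, -2.1], [-1.0, 1.9], [-0.9, -0.5], [3.7, 2.1], [3.7, -1.8]]
knob [0.4637 0.0083] [32.8 58.4]
red [ 0.5076 -0.074 ] [-56.   29.9]
black [ 0.5761 -0.112 ] [-105.6  -30.7]
tin [0.4133 0.0869] [119.2  93.9]
z 0.017 1.7506419298012839 [ 0.52699364 -0.01317288] [[-0.1, -0.5], [-2.6, -1.1], [-0.9, 1.5], [-0.7, -0.1], [2.1, 1.6], [2.2, -1.4]]
knob [0.4637 0.0083] [32.4 58.4]
red [ 0.5076 -0.074 ] [-56.4  29.9]
black [ 0.5761 -0.112 ] [-106.   -30.6]
tin [0.4133 0.0869] [118.8  94. ]
tool x ang 1.7539011196699041
```

```bash
python3 -m inch '[{"slide":[-9.4,-3.4,5],"turn":0,"grip":2.4},{"slide":[-9.4,-3.4,10],"turn":0,"grip":2.4},{"slide":[-9.4,-3.4,15],"turn":0,"grip":2.4},{"slide":[-9.4,-3.4,19],"turn":0,"grip":2.4},{"slide":[-9.4,-3.4,21],"turn":0,"grip":2.4},{"slide":[-9.4,-3.4,22.5],"turn":0,"grip":2.4},{"slide":[-9.4,-3.4,23.5],"turn":0,"grip":2.4},{"slide":[-9.4,-3.4,24],"turn":0,"grip":2.4},{"slide":[-9.4,-3.4,24.4],"turn":0,"grip":2.4},{"slide":[-9.4,-3.4,24.4],"turn":0,"grip":2.4}]'; cat > see.py <<'E'
import sys
from h import *
p,pos,q=snap(sys.argv[1]);d=np.load("tray.npz");R,t=d["R"],d["t"]
print("TCP tray",(R.T@(pos[:2]-t)*1e3).round(1),pos[2].round(4))
h=cv2.cvtColor(p,cv2.COLOR_RGB2HSV)
m=cv2.inRange(h,(0,110,60),(8,255,255))|cv2.inRange(h,(172,110,60),(180,255,255))
k,l,s,c=cv2.connectedComponentsWithStats(m)
for i in range(1,k):
  if s[i,4]>60:
    x,y,w,hh=s[i,:4];u=(x+w/2-.5,y+hh/2-.5);W=wray(u,.010,pos,q)[:2];print("red px",u,s[i,4],(R.T@(W-t)*1e3).round(1))
E
python3 see.py w2; cat >c.py <<'E'
import cv2,sys
im=cv2.imread(f"pics/{sys.argv[1]}.png");cv2.imwrite(f"pics/{sys.argv[1]}c.png",cv2.resize(im[60:360,80:440],(720,600),interpolation=cv2.INTER_CUBIC))
E
python3 c.py w2
```

```text
time: 3.15
eef_pos: [0.517, -0.1181, 0.0115]
tcp_rot: [0.64, 0.768, 0.0, 0.001]
contact_force: [0.9, -0.0, -0.0]
opening: 0.282
finger_force: 0.0
TCP tray [-101.4   28.6] 0.0115
red px (np.float64(246.0), np.float64(148.0)) 2125 [-56.5  30.9]
```

View pics/w2c.png

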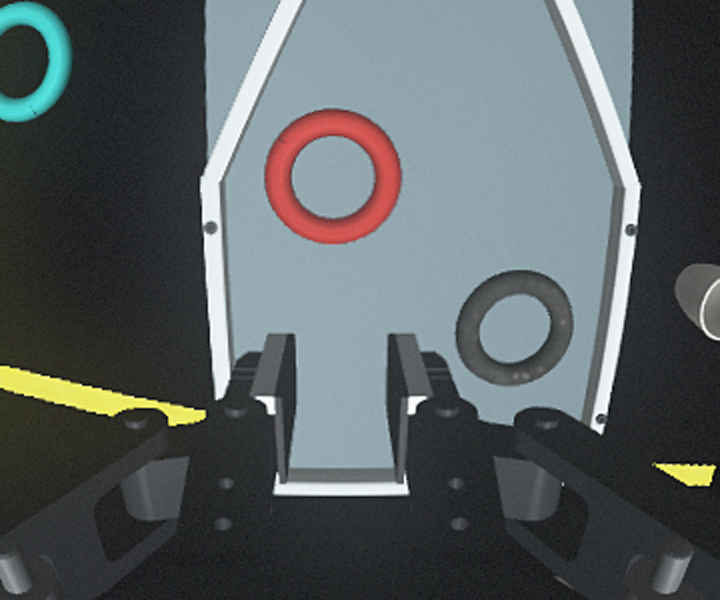

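Both rings and the fingers are clear of each other (red at crop (333,176), black at (515,327)), with the fingers straddling behind red.

```bash
python3 -m inch '[{"slide":[0.8,-0.2,0.2],"turn":0,"grip":2.4},{"slide":[1.5,-0.2,0.2],"turn":0,"grip":2.4},{"slide":[1.9,-0.1,0.2],"turn":0,"grip":2.4},{"slide":[2.3,0.05,0.2],"turn":0,"grip":2.4},{"slide":[2.9,0.3,0.2],"turn":0,"grip":2.4},{"slide":[3.5,0.55,0.2],"turn":0,"grip":2.4},{"slide":[4.1,0.8,0.2],"turn":0,"grip":2.4},{"slide":[4.7,1.05,0.2],"turn":0,"grip":2.4},{"slide":[5.3,1.3,0.2],"turn":0,"grip":2.4},{"slide":[5.9,1.55,0.2],"turn":0,"grip":2.4},{"slide":[6.5,1.8,0.2],"turn":0,"grip":2.4},{"slide":[7.1,2.05,0.2],"turn":0,"grip":2.4},{"slide":[7.7,2.3,0.2],"turn":0,"grip":2.4},{"slide":[8.2,2.5,0.2],"turn":0,"grip":2.4},{"slide":[8.3,2.55,0.2],"turn":0,"grip":2.0},{"slide":[8.3,2.55,0.2],"turn":0,"grip":1.6},{"slide":[8.3,2.55,0.2],"turn":0,"grip":1.2}]'; python3 see.py w3
```

```text
time: 4.9
eef_pos: [0.5258, -0.0317, 0.0079]
tcp_rot: [0.64, 0.768, -0.0, 0.0]
contact_force: [1.0, -0.3, -0.0]
opening: 0.139
finger_force: 0.0
TCP tray [-18.    4.5] 0.0079
red px (np.float64(195.5), np.float64(258.0)) 362 [-47.1  41.6]
```

```bash
python3 c.py w3
```

```text
(no output)
```

View pics/w3c.png

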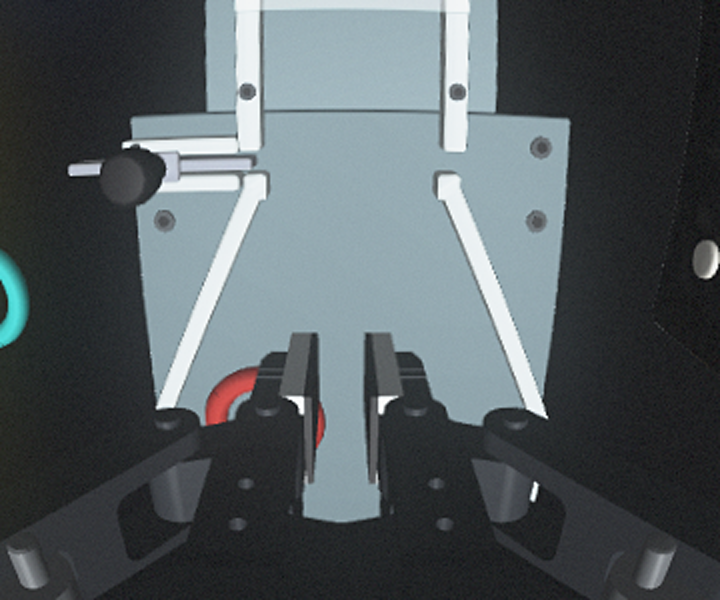

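```bash
python3 - <<'E'
from h import *
d=np.load("w3.npz");pos,q=d["pos"],d["q"];T=np.load("tray.npz");R,t=T["R"],T["t"]
g=lambda u,v,z=.010:(R.T@(wray((80+u/2,60+v/2),z,pos,q)[:2]-t)*1e3).round(1)
print("ring left",g(205,415),"top",g(255,367),"right",g(326,425))
print("fingertip L corners",g(292,333,.008),g(318,333,.008),"R",g(366,333,.008),g(390,333,.008))
print("rails gate corner",g(258,185,.017),g(448,185,.017),"chan",g(248,92,.017),g(457,92,.017),"knob",g(130,172,.047),"bladeend",g(255,162,.012))
E
python3 - <<'E'
from h import *
for n in("scene","side"):
  p,d=ctrl.read_camera(n);cv2.imwrite(f"pics/{n}3.png",p[:,:,::-1])
a=cv2.imread("pics/scene3.png")[160:250,150:285];b=cv2.imread("pics/side3.png")[160:250,155:290]
cv2.imwrite("pics/ss3.png",np.hstack([cv2.resize(x,(400,267),interpolation=cv2.INTER_CUBIC) for x in(a,b)]))
E
```

```text
ring left [-55.2  51.5] top [-35.8  32.6] right [-58.1   9.1]
fingertip L corners [-24.2  20. ] [-24.1  11.5] R [-24.1  -4.2] [-24.2 -12. ]
rails gate corner [25.8 28.2] [ 26.  -27.2] chan [52.9 30.6] [ 53.2 -29.2] knob [34.1 56.3] bladeend [32.  29.7]
```

View pics/ss3.png

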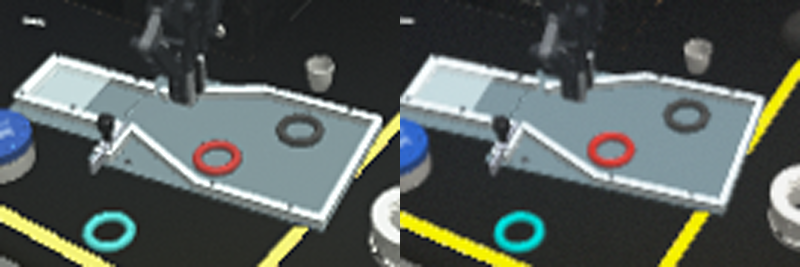

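```bash
python3 - <<'E'
from h import *
s=ctrl.get_state();P=s["eef_pos"];print(P)
for n,o in(("scene",(150,160)),("side",(155,160))):
  for dz in(0,.02,.04):
    print(n,dz,(proj(n,P+[0,0,dz])-o)*400/135)
i=ctrl.camera_info("wrist");T=np.linalg.inv(i["T_tool_cam"]);K=i["K"]
for g in [(11,y,z) for z in(0,-.01,-.02,-.03,-.04) for y in(-.006,.006)]:
  c=T@np.r_[.011,g[1],g[2],1];r=np.hypot(c[0],c[1]);a=np.arctan2(r,c[2]);uv=K[:2,2]+K[0,0]*a*c[:2]/r
  print(g,(uv-[80,60])*2)
E
```

```text
[ 0.52579422 -0.03183221  0.00795359]
scene 0 [187.84449352 130.02571638]
scene 0.02 [186.48375769 112.47065623]
scene 0.04 [185.08718277  94.45323052]
side 0 [179.81183175 122.49277088]
side 0.02 [178.54046134 106.21237429]
side 0.04 [177.23733006  89.52526728]
(11, -0.006, 0) [320.49194243 283.13721496]
(11, 0.006, 0) [358.27427378 283.14833444]
(11, -0.006, -0.01) [319.41246603 293.29038074]
(11, 0.006, -0.01) [359.20338747 293.30344356]
(11, -0.006, -0.02) [318.21690226 304.57359584]
(11, 0.006, -0.02) [360.23228346 304.58911032]
(11, -0.006, -0.03) [316.88652216 317.1768671 ]
(11, 0.006, -0.03) [361.37703454 317.19550701]
(11, -0.006, -0.04) [315.398648   331.33249983]
(11, 0.006, -0.04) [362.65709519 331.35516884]
```

```bash
python3 - <<'E'
from h import *
p,d=ctrl.read_camera("wrist");i=ctrl.camera_info("wrist");K=i["K"];T=i["T_tool_cam"]
for u,v in[(228,v) for v in(222,225,227,228,229,231,234,240,250)]+[(268,231),(268,235),(232,240),(232,260),(235,280),(235,295),(212,240),(200,272)]:
  w=np.array([u-K[0,2],v-K[1,2]]);r=np.hypot(*w);a=r/K[0,0];ray=np.r_[np.sin(a)*w/r,np.cos(a)]
  z=d[v,u];P=ray*z/ray[2];print((u,v),round(float(z),4),((T[:3,:3]@P+T[:3,3])*1e3).round(1))
for n in("scene","side"):
  p,d=ctrl.read_camera(n);I=ctrl.camera_info(n);C=I["camera_from_world"]
  c=proj(n,ctrl.get_state()["eef_pos"]).round().astype(int)
  vv,uu=np.mgrid[c[1]-40:c[1]+20,c[0]-15:c[0]+15];z=d[vv,uu]
  P=np.einsum('ij,jhw->ihw',np.linalg.inv(I["K"]),np.array([uu*z,vv*z,z]));W=np.einsum('ji,jhw->ihw',C[:3,:3],P-C[:3,3][:,None,None])
  s=ctrl.get_state()["eef_pos"];m=(np.hypot(W[0]-s[0],W[1]-s[1])<.03)&(z>0)
  print(n,"heights near TCP",np.histogram(W[2][m],bins=np.arange(-.01,.09,.005)))
E
```

```text
(228, 222) 0.1942 [ -3.6 -14.3   1.6]
(228, 225) 0.196 [ -6.2 -14.4   2.7]
(228, 227) 0.1481 [ 11.2 -10.8 -42.2]
(228, 228) 0.1469 [ 11.1 -10.7 -43.4]
(228, 229) 0.1459 [ 11.  -10.6 -44.4]
(228, 231) 0.1442 [ 10.8 -10.5 -46.4]
(228, 234) 0.1389 [ 11.5 -10.1 -51.6]
(228, 240) 0.1323 [ 11.6  -9.6 -58.4]
(228, 250) 0.1234 [ 11.3  -9.  -67.7]
(268, 231) 0.1427 [ 11.4   9.  -47.7]
(268, 235) 0.1394 [ 10.8   8.8 -51.2]
(232, 240) 0.1341 [ 10.8  -7.9 -56.8]
(232, 260) 0.1183 [  9.7  -7.  -73.6]
(235, 280) 0.1197 [  0.7  -5.9 -74.6]
(235, 295) 0.1221 [ -7.3  -6.1 -74.4]
(212, 240) 0.1431 [  6.8 -18.3 -48.6]
(200, 272) 0.1033 [ 12.7 -17.7 -88.3]
scene heights near TCP (array([  0,   0,   5, 244,   2,   0,   0,   0,   0,   0,   0,   9,   9,
        25,  15,  18,  20,  18,  17]), array([-0.01 , -0.005,  0.   ,  0.005,  0.01 ,  0.015,  0.02 ,  0.025,
        0.03 ,  0.035,  0.04 ,  0.045,  0.05 ,  0.055,  0.06 ,  0.065,
        0.07 ,  0.075,  0.08 ,  0.085]))
side heights near TCP (array([  0,   0, 106, 145,   5,   0,   0,   0,   0,   0,   3,   6,  11,
        16,  14,  19,  16,  13,   9]), array([-0.01 , -0.005,  0.   ,  0.005,  0.01 ,  0.015,  0.02 ,  0.025,
        0.03 ,  0.035,  0.04 ,  0.045,  0.05 ,  0.055,  0.06 ,  0.065,
        0.07 ,  0.075,  0.08 ,  0.085]))
```

```bash
python3 - <<'E'
from h import *
p,d=ctrl.read_camera("wrist");i=ctrl.camera_info("wrist");K=i["K"];T=i["T_tool_cam"]
v,u=np.mgrid[0:384,0:512];w=np.stack([u-K[0,2],v-K[1,2]]);r=np.hypot(*w)+1e-9;a=r/K[0,0]
ray=np.stack([np.sin(a)*w[0]/r,np.sin(a)*w[1]/r,np.cos(a)]);P=ray*(d/ray[2])
X=(np.einsum('ij,jhw->ihw',T[:3,:3],P)+T[:3,3][:,None,None])*1e3
ok=(d>0)&(np.abs(X[1])<110)&(X[0]<60)&(X[0]>-80)
for z in range(-180,-30,6):
  m=ok&(X[2]>=z)&(X[2]<z+6)
  if m.sum(): print(z,m.sum(),"x",X[0][m].min().round(),X[0][m].max().round(),"y",X[1][m].min().round(),X[1][m].max().round())
E
```

```text
-144 2215 x 3.0 21.0 y -49.0 50.0
-138 7276 x -8.0 21.0 y -61.0 62.0
-132 6336 x -3.0 21.0 y -64.0 64.0
-126 5187 x -3.0 19.0 y -63.0 64.0
-120 4331 x -9.0 19.0 y -60.0 61.0
-114 4032 x -10.0 18.0 y -56.0 57.0
-108 2584 x -10.0 18.0 y -51.0 52.0
-102 1813 x -10.0 17.0 y -48.0 49.0
-96 3484 x -11.0 15.0 y -44.0 45.0
-90 1561 x -9.0 15.0 y -40.0 41.0
-84 901 x -12.0 14.0 y -35.0 36.0
-78 644 x -12.0 13.0 y -22.0 23.0
-72 303 x -4.0 12.0 y -19.0 20.0
-66 420 x -11.0 12.0 y -19.0 20.0
-60 334 x -11.0 12.0 y -19.0 20.0
-54 356 x -10.0 12.0 y -19.0 20.0
-48 213 x 6.0 12.0 y -18.0 19.0
-42 694 x -11.0 58.0 y -61.0 12.0
-36 102 x 44.0 58.0 y -58.0 -46.0
```

The ring never moved. Depth data shows that the real fingertips end about 41 mm short of the stated TCP, so they passed over the ring. I'm going back behind it and then down by the missing 4 cm, slowly.

```bash
python3 -m inch '[{"slide":[-3,-1,0],"turn":0,"grip":2.4},{"slide":[-6,-2,0],"turn":0,"grip":2.4},{"slide":[-8.6,-2.65,0],"turn":0,"grip":2.4},{"slide":[-8.6,-2.65,1],"turn":0,"grip":2.4},{"slide":[-8.6,-2.65,2],"turn":0,"grip":2.4},{"slide":[-8.6,-2.65,2.8],"turn":0,"grip":2.4},{"slide":[-8.6,-2.65,3.3],"turn":0,"grip":2.4},{"slide":[-8.6,-2.65,3.7],"turn":0,"grip":2.4},{"slide":[-8.6,-2.65,3.7],"turn":0,"grip":2.4},{"slide":[-8.6,-2.65,3.9],"turn":0,"grip":2.4},{"slide":[-8.6,-2.65,3.9],"turn":0,"grip":2.4}]'; cat > see.py <<'E'
import sys
from h import *
s=ctrl.get_state();pos,q=s["eef_pos"],s["tcp_rot"];p,dp=ctrl.read_camera("wrist");cv2.imwrite(f"pics/{sys.argv[1]}.png",p[:,:,::-1])
t_=np.load("tray.npz");R,t=t_["R"],t_["t"]
i=ctrl.camera_info("wrist");K=i["K"];T=i["T_tool_cam"];Rt=Ro.from_quat(q).as_matrix()
v,u=np.mgrid[0:384,0:512];w=np.stack([u-K[0,2],v-K[1,2]]);r=np.hypot(*w)+1e-9;a=r/K[0,0]
ray=np.stack([np.sin(a)*w[0]/r,np.sin(a)*w[1]/r,np.cos(a)]);P=ray*(dp/ray[2])
X=(np.einsum('ij,jhw->ihw',T[:3,:3],P)+T[:3,3][:,None,None])*1e3
m=(dp>0)&(np.abs(X[1])<30)&(np.abs(X[0]-10)<4)&(X[2]<-20);zt=np.sort(X[2][m])[-5:]
print("TCP tray",(R.T@(pos[:2]-t)*1e3).round(1),"z",(pos[2]*1e3).round(1),"tip z",(pos[2]*1e3-zt).round(1))
W=np.einsum('ij,jhw->ihw',Rt,X/1e3)+pos[:,None,None];Y=np.einsum('ji,jhw->ihw',R,W[:2]-t[:,None,None])*1e3;Z=W[2]*1e3
h=cv2.cvtColor(p,cv2.COLOR_RGB2HSV)
red=cv2.inRange(h,(0,110,50),(8,255,255))|cv2.inRange(h,(172,110,50),(180,255,255))
low=(dp>0)&(Z<18)&(Z>4)&(np.abs(Y[1])<62)&(Y[0]>-160)&(Y[0]<137)
blk=(h[:,:,2]<100)&(h[:,:,1]<80)
for n,mk in(("red",(red>0)&low),("black",blk&low)):
  mk=cv2.morphologyEx(mk.astype(np.uint8),cv2.MORPH_OPEN,np.ones((3,3)));k,l,s_,c=cv2.connectedComponentsWithStats(mk)
  for j in range(1,k):
    if s_[j,4]>80:
      A=Y[:,l==j];lo,hi=np.percentile(A,1,axis=1),np.percentile(A,99,axis=1);print(n,s_[j,4],"x",lo[0].round(),hi[0].round(),"y",lo[1].round(),hi[1].round(),"c",((lo+hi)/2).round(1))
E
python3 see.py w4
```

```text
time: 6.35
eef_pos: [0.5154, -0.1209, -0.031]
tcp_rot: [0.64, 0.768, 0.0, 0.0]
contact_force: [-0.1, 0.4, 0.2]
opening: 0.28
finger_force: 0.0
TCP tray [-103.9   30.7] z -31.0 tip z [4.2 4.2 4.1 4.  3.9]
red 3595 x -76.0 -37.0 y 11.0 50.0 c [-56.3  30.8]
black 1973 x -120.0 -87.0 y -50.0 -10.0 c [-103.4  -30. ]
```

```bash
python3 -m inch '[{"slide":[0.8,0,0.2],"turn":0,"grip":2.4},{"slide":[1.5,0,0.2],"turn":0,"grip":2.4},{"slide":[2.0,0,0.2],"turn":0,"grip":2.4},{"slide":[2.5,0.1,0.2],"turn":0,"grip":2.4},{"slide":[3.0,0.3,0.2],"turn":0,"grip":2.4},{"slide":[3.5,0.5,0.2],"turn":0,"grip":2.4},{"slide":[4.0,0.75,0.2],"turn":0,"grip":2.4},{"slide":[4.5,1.0,0.2],"turn":0,"grip":2.4}]'; python3 see.py w5
```

```text
time: 7.2
eef_pos: [0.5183, -0.0757, -0.0314]
tcp_rot: [0.64, 0.768, -0.0, 0.002]
contact_force: [-0.8, -2.8, 5.7]
opening: 0.282
finger_force: 3.4
TCP tray [-60.   19.7] z -31.4 tip z [4.4 4.2 4.1 4.1 4. ]
red 3359 x -51.0 -11.0 y 0.0 39.0 c [-31.   19.7]
black 164 x 46.0 65.0 y -26.0 -25.0 c [ 55.5 -25.5]
black 83 x -53.0 -48.0 y 31.0 38.0 c [-50.4  34.4]
black 85 x -52.0 -48.0 y 1.0 8.0 c [-50.    4.6]
```

```bash
python3 -m inch '[{"slide":[0,0,-0.3],"turn":0,"grip":2.4},{"slide":[0.6,0.25,-0.3],"turn":0,"grip":2.4},{"slide":[1.2,0.5,-0.3],"turn":0,"grip":2.4},{"slide":[1.8,0.75,-0.3],"turn":0,"grip":2.4},{"slide":[2.4,1.0,-0.3],"turn":0,"grip":2.4},{"slide":[3.0,1.25,-0.3],"turn":0,"grip":2.4},{"slide":[3.6,1.5,-0.3],"turn":0,"grip":2.4},{"slide":[4.1,1.75,-0.3],"turn":0,"grip":2.4},{"slide":[4.4,1.9,-0.3],"turn":0,"grip":2.0},{"slide":[4.5,1.95,-0.3],"turn":0,"grip":1.6},{"slide":[4.5,1.95,-0.3],"turn":0,"grip":1.2},{"slide":[4.5,1.95,-0.3],"turn":0,"grip":1.2}]'; python3 see.py w6
```

```text
time: 8.45
eef_pos: [0.528, -0.0273, -0.0301]
tcp_rot: [0.64, 0.768, -0.0, 0.0]
contact_force: [-0.5, -0.3, 0.5]
opening: 0.136
finger_force: 0.0
TCP tray [-14.1   1.5] z -30.1 tip z [4.2 4.2 4.1 4.  3.8]
red 3313 x -2.0 37.0 y -19.0 20.0 c [17.8  0.3]
```

```bash
python3 -m inch '[{"slide":[0.5,0.1,-0.3],"turn":0,"grip":1.2},{"slide":[1.1,0.1,-0.1],"turn":0,"grip":1.2},{"slide":[1.7,0.1,0],"turn":0,"grip":1.2},{"slide":[2.3,0.1,0],"turn":0,"grip":1.2},{"slide":[2.9,0.1,0],"turn":0,"grip":1.2},{"slide":[3.5,0.1,0],"turn":0,"grip":1.2},{"slide":[4.1,0.1,0],"turn":0,"grip":1.2},{"slide":[4.7,0.1,0],"turn":0,"grip":1.2}]'; python3 see.py w7
```

```text
time: 9.3
eef_pos: [0.5233, 0.0187, -0.0278]
tcp_rot: [0.64, 0.768, 0.001, 0.003]
contact_force: [0.4, -2.5, 6.9]
opening: 0.14
finger_force: 3.5
TCP tray [32. -2.] z -27.8 tip z [4.4 4.4 4.2 4.1 3.8]
red 2489 x 42.0 75.0 y -22.0 18.0 c [58.6 -2.1]
```

```bash
python3 -m inch '[{"slide":[-0.5,0,-0.1],"turn":0,"grip":1.2},{"slide":[-1.0,0,-0.1],"turn":0,"grip":1.2},{"slide":[-1.2,0,0],"turn":0,"grip":1.2},{"slide":[-1.2,0,0],"turn":0,"grip":1.2}]'; python3 see.py w8; python3 c.py w8
```

```text
time: 9.75
eef_pos: [0.5222, 0.0072, -0.0307]
tcp_rot: [0.641, 0.768, -0.0, -0.001]
contact_force: [0.4, -0.8, 0.7]
opening: 0.14
finger_force: 0.0
TCP tray [20.9  1.1] z -30.7 tip z [4.1 4.1 4.1 3.9 3.9]
red 2700 x 43.0 76.0 y -22.0 18.0 c [59.2 -2.1]
```

View pics/w8c.png

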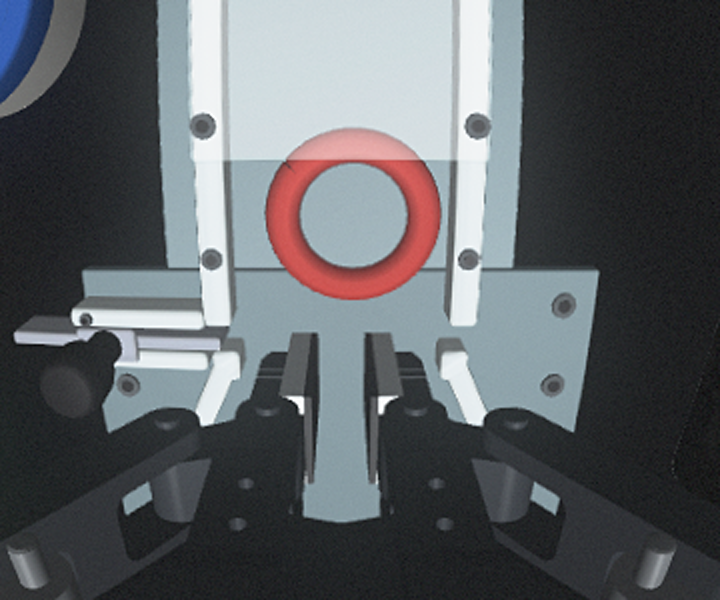

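Red lies in the channel centred at crop (353,213), behind the gate, its front edge just under the cover. I'm pushing it further at the same low height.

```bash
python3 -m inch '[{"slide":[0.5,0.1,0],"turn":0,"grip":1.2},{"slide":[0.9,0.1,0],"turn":0,"grip":1.2},{"slide":[1.3,0.1,0],"turn":0,"grip":1.2},{"slide":[1.8,0.1,0],"turn":0,"grip":1.2}]'; python3 see.py w9; python3 -m inch '[{"slide":[0.5,0,0],"turn":0,"grip":1.2},{"slide":[1.0,0,0],"turn":0,"grip":1.2},{"slide":[1.5,0,0],"turn":0,"grip":1.2},{"slide":[1.9,0,0],"turn":0,"grip":1.2},{"slide":[1.9,0,0],"turn":0,"grip":1.2}]'; python3 see.py w10
```

```text
time: 10.2
eef_pos: [0.5203, 0.0259, -0.0301]
tcp_rot: [0.64, 0.768, -0.0, -0.0]
contact_force: [-0.2, -0.3, 0.1]
opening: 0.142
finger_force: 0.0
TCP tray [39.6 -0.4] z -30.1 tip z [4.  4.  3.9 3.9 3.7]
red 1765 x 51.0 75.0 y -21.0 19.0 c [63.1 -1.2]
time: 10.75
eef_pos: [0.5168, 0.0446, -0.0301]
tcp_rot: [0.64, 0.768, -0.0, -0.0]
contact_force: [0.9, 0.1, -0.2]
opening: 0.138
finger_force: 0.0
TCP tray [58.7 -0.3] z -30.1 tip z [4.1 4.1 4.1 4.  3.9]
red 231 x 70.0 75.0 y -11.0 9.0 c [72.4 -1.1]
```

```bash
python3 -m inch '[{"slide":[-0.2,0,-2],"turn":0,"grip":1.2},{"slide":[-0.5,0,-5],"turn":0,"grip":1.2},{"slide":[-5,0.7,-6],"turn":0,"grip":2.4},{"slide":[-10,1.5,-6],"turn":0,"grip":2.4},{"slide":[-15,2.2,-6],"turn":0,"grip":2.4},{"slide":[-19,2.8,-6],"turn":0,"grip":2.4},{"slide":[-20.1,3.0,-6],"turn":0,"grip":2.4},{"slide":[-20.1,3.0,-6],"turn":0,"grip":2.4},{"slide":[-20.1,3.0,-6],"turn":0,"grip":2.4}]'; python3 see.py w11
```

```text
time: 11.7
eef_pos: [0.5819, -0.1473, 0.0293]
tcp_rot: [0.64, 0.768, -0.0, -0.001]
contact_force: [0.3, -0.5, 0.1]
opening: 0.278
finger_force: 0.0
TCP tray [-141.8  -30.1] z 29.3 tip z [68.4 68.2 68.1 67.9 67.2]
black 1599 x -124.0 -87.0 y -50.0 -11.0 c [-105.9  -30.8]
```

```bash
python3 -m inch '[{"slide":[0,0,3],"turn":0,"grip":2.4},{"slide":[0,0,4.5],"turn":0,"grip":2.4},{"slide":[0,0,5.3],"turn":0,"grip":2.4},{"slide":[0,0,5.8],"turn":0,"grip":2.4},{"slide":[0,0,5.95],"turn":0,"grip":2.4},{"slide":[0,0,5.95],"turn":0,"grip":2.4},{"slide":[0.5,0,5.95],"turn":0,"grip":2.4},{"slide":[0.9,0,5.95],"turn":0,"grip":2.4},{"slide":[1.4,-0.1,5.95],"turn":0,"grip":2.4},{"slide":[2.0,-0.25,5.95],"turn":0,"grip":2.4},{"slide":[2.6,-0.4,5.95],"turn":0,"grip":2.4},{"slide":[3.2,-0.55,5.95],"turn":0,"grip":2.4},{"slide":[3.8,-0.7,5.95],"turn":0,"grip":2.4},{"slide":[4.4,-0.85,5.95],"turn":0,"grip":2.4}]'; python3 see.py w12
```

```text
time: 13.15
eef_pos: [0.5664, -0.1061, -0.0294]
tcp_rot: [0.64, 0.768, 0.0, 0.0]
contact_force: [-0.3, -0.7, 1.3]
opening: 0.28
finger_force: 0.5
TCP tray [-98.5 -22.1] z -29.4 tip z [4.4 4.3 4.2 4.  4. ]
black 3082 x -90.0 -51.0 y -42.0 -3.0 c [-70.2 -22.6]
```

```bash
python3 -m inch '[{"slide":[0.6,-0.15,0],"turn":0,"grip":2.4},{"slide":[1.2,-0.35,0],"turn":0,"grip":2.4},{"slide":[1.8,-0.5,0],"turn":0,"grip":2.4},{"slide":[2.4,-0.7,0],"turn":0,"grip":2.4},{"slide":[3.0,-0.85,0],"turn":0,"grip":2.4},{"slide":[3.6,-1.05,0],"turn":0,"grip":2.4},{"slide":[4.2,-1.2,0],"turn":0,"grip":2.4},{"slide":[4.8,-1.4,0],"turn":0,"grip":2.4},{"slide":[5.4,-1.55,0],"turn":0,"grip":2.4},{"slide":[6.0,-1.75,0],"turn":0,"grip":2.4},{"slide":[6.6,-1.9,0],"turn":0,"grip":2.4},{"slide":[7.2,-2.1,0],"turn":0,"grip":2.4},{"slide":[7.7,-2.25,0],"turn":0,"grip":2.4},{"slide":[8.0,-2.3,0],"turn":0,"grip":2.0},{"slide":[8.1,-2.3,0],"turn":0,"grip":1.6},{"slide":[8.1,-2.3,0],"turn":0,"grip":1.2},{"slide":[8.1,-2.3,0],"turn":0,"grip":1.2}]'; python3 see.py w13
```

```text
time: 14.9
eef_pos: [0.5293, -0.0311, -0.0296]
tcp_rot: [0.64, 0.768, -0.0, 0.0]
contact_force: [0.3, -0.2, -0.2]
opening: 0.143
finger_force: 0.0
TCP tray [-18.    0.9] z -29.6 tip z [4.2 4.1 3.9 3.8 3.8]
red 867 x 70.0 77.0 y -15.0 14.0 c [73.4 -0.9]
black 3412 x -7.0 33.0 y -18.0 21.0 c [13.2  1.5]
```

```bash
python3 -m inch '[{"slide":[0.5,0.05,0.05],"turn":0,"grip":1.2},{"slide":[1.0,0.05,0.05],"turn":0,"grip":1.2},{"slide":[1.5,0.05,0.05],"turn":0,"grip":1.2},{"slide":[2.0,0.05,0.05],"turn":0,"grip":1.2},{"slide":[2.5,0.05,0.05],"turn":0,"grip":1.2},{"slide":[3.0,0.05,0.05],"turn":0,"grip":1.2},{"slide":[3.5,0.05,0.05],"turn":0,"grip":1.2},{"slide":[3.9,0.05,0.05],"turn":0,"grip":1.2},{"slide":[4.3,0.05,0.05],"turn":0,"grip":1.2},{"slide":[4.7,0.05,0.05],"turn":0,"grip":1.2},{"slide":[5.1,0.05,0.05],"turn":0,"grip":1.2},{"slide":[5.1,0.05,0.05],"turn":0,"grip":1.2}]'; python3 see.py w14
```

```text
time: 16.15
eef_pos: [0.5204, 0.0198, -0.0301]
tcp_rot: [0.64, 0.768, -0.0, -0.0]
contact_force: [0.3, 0.5, -0.6]
opening: 0.144
finger_force: 0.0
TCP tray [33.6  0.6] z -30.1 tip z [4.  4.  4.  4.  3.8]
black 2254 x 45.0 74.0 y -19.0 21.0 c [59.5  1.1]
```

```bash
python3 -m inch '[{"slide":[-0.4,0,0],"turn":0,"grip":1.2},{"slide":[-0.6,0,-2],"turn":0,"grip":1.2},{"slide":[-0.4,0,-6],"turn":0,"grip":0},{"slide":[-0.1,-4.5,-6],"turn":0,"grip":0},{"slide":[0,-8.7,-6],"turn":0,"grip":0},{"slide":[0,-8.7,-6],"turn":0,"grip":0},{"slide":[0,-8.7,-6],"turn":0,"grip":0}]'; python3 see.py w15; python3 - <<'E'
from h import *
p,d=ctrl.read_camera("scene");I=ctrl.camera_info("scene");C=I["camera_from_world"];t_=np.load("tray.npz");R,t=t_["R"],t_["t"]
s=ctrl.get_state();pos,q=s["eef_pos"],s["tcp_rot"]
p,dp=ctrl.read_camera("wrist");i=ctrl.camera_info("wrist");K=i["K"];T=i["T_tool_cam"];Rt=Ro.from_quat(q).as_matrix()
v,u=np.mgrid[0:384,0:512];w=np.stack([u-K[0,2],v-K[1,2]]);r=np.hypot(*w)+1e-9;a=r/K[0,0]
ray=np.stack([np.sin(a)*w[0]/r,np.sin(a)*w[1]/r,np.cos(a)]);X=np.einsum('ij,jhw->ihw',T[:3,:3],ray*(dp/ray[2]))+T[:3,3][:,None,None]
W=np.einsum('ij,jhw->ihw',Rt,X)+pos[:,None,None];Y=np.einsum('ji,jhw->ihw',R,W[:2]-t[:,None,None])*1e3;Z=W[2]*1e3
m=(Z>38)&(Z<52)&(np.abs(Y[0]-33)<20)&(Y[1]>30)&(Y[1]<75)
if m.sum(): print("knob",m.sum(),Y[:,m].min(1),Y[:,m].max(1),Z[m].max())
f=(X[2]*1e3<-30)&(X[2]*1e3>-60)&(np.abs(X[1])<.03)&(np.abs(X[0]-.01)<.005)&(dp>0);print("finger y",(X[1][f]*1e3).min(),(X[1][f]*1e3).max())
E
```

```text
time: 16.9
eef_pos: [0.4343, 0.0033, 0.0299]
tcp_rot: [0.641, 0.768, 0.0, 0.0]
contact_force: [0.2, 0.3, 0.3]
opening: -0.004
finger_force: 0.0
TCP tray [32.8 88.3] z 29.9 tip z [71.3 71.3 71.1 70.8 70.7]
black 849 x 47.0 75.0 y -18.0 22.0 c [61.2  2.1]
knob 546 [25.97312323 51.0031705 ] [40.31474182 67.05882057] 48.416729356426515
finger y -13.283536249738365 13.831480389582303
```

```bash
python3 -m inch '[{"slide":[0,0,2],"turn":0,"grip":0},{"slide":[0,0,3.3],"turn":0,"grip":0},{"slide":[0,0,3.8],"turn":0,"grip":0},{"slide":[0,0,3.85],"turn":0,"grip":0},{"slide":[0,0.5,3.85],"turn":0,"grip":0},{"slide":[0,0.9,3.85],"turn":0,"grip":0},{"slide":[0,1.3,3.85],"turn":0,"grip":0},{"slide":[0,1.7,3.85],"turn":0,"grip":0}]'; python3 -m inch '[{"slide":[0,0.5,0],"turn":0,"grip":0},{"slide":[0,1.0,0],"turn":0,"grip":0},{"slide":[0,1.5,0],"turn":0,"grip":0},{"slide":[0,2.0,0],"turn":0,"grip":0},{"slide":[0,2.5,0],"turn":0,"grip":0},{"slide":[0,3.0,0],"turn":0,"grip":0},{"slide":[0,3.5,0],"turn":0,"grip":0},{"slide":[0,4.0,0],"turn":0,"grip":0},{"slide":[0,4.4,0],"turn":0,"grip":0},{"slide":[0,4.7,0],"turn":0,"grip":0},{"slide":[0,4.7,0],"turn":0,"grip":0}]'; python3 see.py w16
```

```text
time: 17.85
eef_pos: [0.4524, 0.0066, -0.0081]
tcp_rot: [0.64, 0.768, 0.0, 0.0]
contact_force: [-2.0, -0.9, 0.4]
opening: -0.003
finger_force: 0.7
time: 18.95
eef_pos: [0.4985, 0.0153, -0.0086]
tcp_rot: [0.64, 0.768, 0.0, 0.0]
contact_force: [-0.7, -0.1, 0.1]
opening: -0.004
finger_force: 0.0
TCP tray [33.1 23. ] z -8.6 tip z [11.6 11.5 11.5 11.5 11.5]
black 1533 x 46.0 75.0 y -18.0 21.0 c [60.3  1.4]
black 152 x 33.0 35.0 y -6.0 15.0 c [34.1  4.3]
black 179 x 33.0 35.0 y -27.0 -7.0 c [ 34.2 -17.1]
```

```bash
python3 -m inch '[{"slide":[0,0.15,0],"turn":0,"grip":0},{"slide":[0,0.3,0],"turn":0,"grip":0},{"slide":[0,0.4,0],"turn":0,"grip":0},{"slide":[0,0.45,0],"turn":0,"grip":0}]';python3 -m inch '[{"slide":[0,0.1,0],"turn":0,"grip":0},{"slide":[0,0.15,0],"turn":0,"grip":0},{"slide":[0,0.2,0],"turn":0,"grip":0}]'
```

```text
time: 19.4
eef_pos: [0.4991, 0.0156, -0.0089]
tcp_rot: [0.64, 0.768, -0.003, -0.003]
contact_force: [-11.1, -3.2, 8.1]
opening: 0.0
finger_force: 5.5
time: 19.7
eef_pos: [0.4991, 0.0157, -0.009]
tcp_rot: [0.64, 0.769, -0.005, -0.005]
contact_force: [-16.3, -5.4, 13.1]
opening: -0.001
finger_force: 8.3
```

```bash
python3 -m inch '[{"slide":[0,-0.7,0],"turn":0,"grip":0},{"slide":[0,-1.5,0],"turn":0,"grip":0},{"slide":[0,-3,-2],"turn":0,"grip":0},{"slide":[-3,-4,-7],"turn":0,"grip":0},{"slide":[-8,-2,-10],"turn":0,"grip":0},{"slide":[-8,0,-10],"turn":0,"grip":0},{"slide":[-8,0,-10],"turn":0,"grip":0}]'; python3 see.py w17; cat > k.py <<'E'
from h import *
t_=np.load("tray.npz");R,t=t_["R"],t_["t"]
s=ctrl.get_state();pos,q=s["eef_pos"],s["tcp_rot"]
p,dp=ctrl.read_camera("wrist");i=ctrl.camera_info("wrist");K=i["K"];T=i["T_tool_cam"];Rt=Ro.from_quat(q).as_matrix()
v,u=np.mgrid[0:384,0:512];w=np.stack([u-K[0,2],v-K[1,2]]);r=np.hypot(*w)+1e-9;a=r/K[0,0]
ray=np.stack([np.sin(a)*w[0]/r,np.sin(a)*w[1]/r,np.cos(a)]);X=np.einsum('ij,jhw->ihw',T[:3,:3],ray*(dp/ray[2]))+T[:3,3][:,None,None]
W=np.einsum('ij,jhw->ihw',Rt,X)+pos[:,None,None];Y=np.einsum('ji,jhw->ihw',R,W[:2]-t[:,None,None])*1e3;Z=W[2]*1e3
m=(Z>38)&(Z<52)&(np.abs(Y[0]-33)<20)&(np.abs(Y[1])<75)
if m.sum(): print("knob",m.sum(),Y[:,m].min(1),Y[:,m].max(1),Z[m].max())
E
python3 k.py; python3 - <<'E'
import cv2
im=cv2.imread("pics/w17.png");cv2.imwrite("pics/w17c.png",cv2.resize(im[90:270,130:370],(800,600),interpolation=cv2.INTER_CUBIC))
E
```

```text
time: 20.4
eef_pos: [0.5235, -0.0651, 0.0953]
tcp_rot: [0.641, 0.767, 0.002, 0.005]
contact_force: [0.4, 0.1, -0.3]
opening: 0.003
finger_force: 0.0
TCP tray [-50.4  12.7] z 95.3 tip z [136.6 136.5 136.4 136.4 136. ]
black 228 x 53.0 77.0 y 9.0 21.0 c [65.2 15.3]
black 309 x 45.0 77.0 y -19.0 -1.0 c [ 61. -10.]
knob 327 [25.03070547 -6.42236443] [39.82251182  8.85460199] 48.86480966241034
```

View pics/w17c.png

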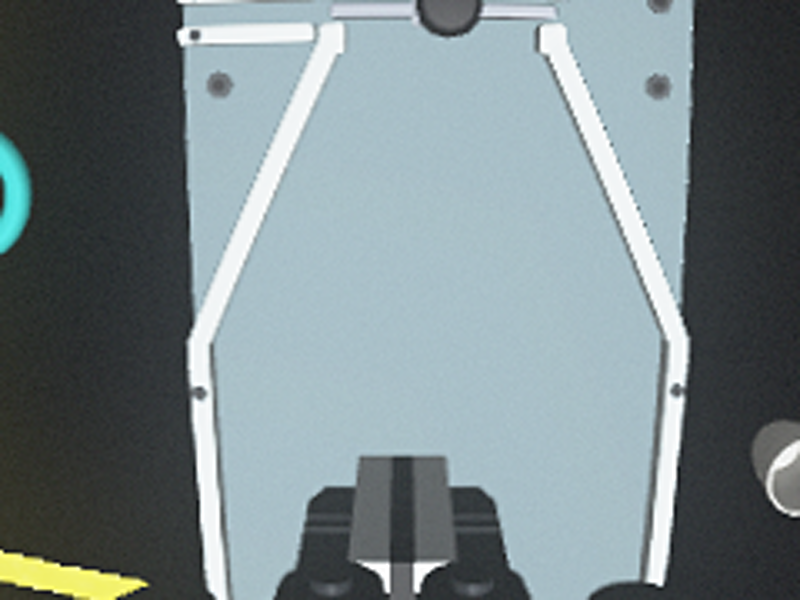

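The gate is across the opening: knob at crop (449,5), blade from (331,12) to (556,15), deck empty. I'll check the knob numerically against the channel's rails.

```bash
python3 -m inch '[{"slide":[1.5,1.2,0],"turn":0,"grip":0},{"slide":[1.5,1.2,0],"turn":0,"grip":0},{"slide":[1.5,1.2,0],"turn":0,"grip":0},{"slide":[1.5,1.2,0],"turn":0,"grip":0}]'; cat >> k.py <<'E'
print("TCP",R.T@(pos[:2]-t)*1e3)
print("knob mean",Y[:,m].mean(1))
for a,b in((15,27),(40,75)):
  for lo,hi in((-45,-20),(20,45)):
    k=(Z>13.5)&(Z<20)&(Y[0]>a)&(Y[0]<b)&(Y[1]>lo)&(Y[1]<hi)
    print("rail",a,b,k.sum(),np.percentile(Y[1][k],[2,50,98]).round(1))
h=cv2.cvtColor(p,cv2.COLOR_RGB2HSV)
bl=(Y[0]>29)&(Y[0]<37)&(Z>11)&(Z<30)&(np.abs(Y[1])<110);print("blade y",np.percentile(Y[1][bl],[1,99]).round(1))
k=(Z>9)&(Z<18)&(np.abs(Y[1])<22)&(Y[0]>38)&(Y[0]<76);print("ring x",np.percentile(Y[0][k],[1,5,95,99]).round(1),"y",np.percentile(Y[1][k],[1,99]).round(1))
E
python3 k.py
```

```text
time: 20.9
eef_pos: [0.5267, -0.0451, 0.0906]
tcp_rot: [0.64, 0.768, -0.0, -0.001]
contact_force: [-0.4, 0.2, 0.1]
opening: 0.005
finger_force: 0.0
knob 304 [25.26234779 -6.10806475] [39.79258647  8.25673004] 48.536812642372865
TCP [-31.39471609   5.95770564]
knob mean [32.55280989  1.14948972]
rail 15 27 118 [-34.4 -29.3 -24. ]
rail 15 27 163 [26.5 33.3 43.6]
rail 40 75 341 [-32.  -28.5 -25.2]
rail 40 75 343 [27.3 30.6 34.1]
blade y [-29.   68.1]
ring x [44.5 46.2 74.7 75.8] y [-18.7  20.8]
```

```bash
python3 -c "
from plant import ctrl;print(ctrl.sign_off())"
```

```text
the job is handed in; nothing more can be done
None
```

Both rings are in the channel wholly behind the gate, the gate is fully shut with its knob on the channel's middle line, and the job was handed in at about 21 s.

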